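# Switch the suction from the sweep hood to the hose port

## Task

The sweeping is done and the sander is next: at the extraction duct on the bench, push the blast-gate slide of the round hose port fully open first, and only then push the slide of the wide sweep hood fully shut, so that the collector is never choked. Use your fingertips on the slides' end tabs, push each slide right up to its stop, and leave the tools and pieces on the bench where they lie.

Things in the scene. Friction and masses are not known exactly. Their poses are not given: they have to be found in the camera images.
- main_duct: Fixed metal duct, 100 mm in diameter, along the back of the bench, its axis 95 mm up; two 63 mm branches come off it towards the robot, each through a blast gate. Origin on the bench under the line of the gates, midway between them, 190 mm in front (-x) of the duct's axis. x points away from the robot, y left along the duct. Its place and yaw vary.
- port_branch: Fixed; origin on the bench, 95 mm below the centre of the gate of the branch ending in a plain round hose port (stepped grey cuff 74 and 65 mm in diameter, reaching 145 mm in front of the gate). x points away from the robot, y left along the slide, z up. The gate is of cast aluminium, 92 mm wide (y), 106 high, 24 thick. Which branch is left or right varies.
- hood_branch: Fixed; origin on the bench, 95 mm below the centre of the like gate of the branch ending in the sweep hood, a grey funnel spreading to a flat mouth 200 mm wide on the bench, reaching 165 mm in front of the gate. Same axes and sizes as port_branch.
- port_slide (a joint): Hose port's slide: flat steel, 158 mm long, passing through its gate from side to side along y; each end is turned into an upright tab. 0 m: fully shut, sticking out 66 mm to the right (-y), where its round hole shows. 0.066 m: fully open, right tab up against the gate (the stop), sticking out left. Needs about 4 N, stays where left. Starts shut or nearly so.
- hood_slide (a joint): Sweep hood's slide, like the other. 0 m: fully shut, left tab up against the gate (the stop), sticking out right. 0.066 m: fully open, sticking out 66 mm to the left. Needs about 4 N, stays where left. Starts open or nearly so.
- port_right_tab (a point): Middle of the outer (-y) face of the right tab of the hose port's slide; moves with it. Pushed towards +y it opens the gate; at the stop this face is 50 mm from the gate's centre. Tab: upright plate 32 mm wide (x), 4 thick, 82 high, its top edge 41 mm above this point, 136 mm above the bench. Axes as port_branch.
- hood_left_tab (a point): Middle of the outer (+y) face of the left tab of the sweep hood's slide; moves with it. Pushed towards -y it shuts the gate; at the stop this face is 50 mm from the gate's centre. Tab size as for port_right_tab. Axes as hood_branch.
- mallet: Bystander: black dead-blow mallet lying on the bench, 275 mm long, head 66 mm across. Origin on the bench near its middle.
- chisel: Bystander: bevel-edge chisel with a wooden handle, 250 mm long, 26 mm thick, lying between the two branches. Origin under it near the ferrule.
- glue: Bystander: upright glue bottle, 66 mm in diameter, 165 mm high. Origin at the centre of its foot.
- tray: Bystander: green open tray, 200 x 130 x 45 mm. Origin at the centre of its underside.
- offcut: Bystander: pale wooden strip, 45 x 220 x 19 mm, lying flat. Origin at the centre of its underside.
- key_a: Bystander: dark wooden bow-tie key, 76 x 36 x 12 mm, lying between the branches and in front of the duct. Origin at the centre of its underside.
- key_b: Bystander: another such bow-tie key, lying to the right of the gates.
- key_c: Bystander: another such bow-tie key, lying in the tray.

How it is judged:
By the outcome, as a careful person would: the job done as asked, in the order asked, and still so for the second after the job is handed in, with the robot touching nothing.
It also fails if it takes over 48 s, if anything falls off the work surface, if the arm or the gripper's body presses on something with over 40 N, if the wrist force passes 120 N, or if a joint passes its speed limit or range.

## Robot

A 6-joint arm with a two-finger parallel gripper is mounted at the origin on the work surface. World frame = base frame: x ahead of the robot, y to its left, z up, the work surface at z = 0. Lengths are in mm, angles in rad, forces in N, time in s.
With the tool pointing down it reaches from about 350 to 975 mm from the base axis. Payload 7.1 kg.
Tool frame: the origin (TCP) lies on the centre line of the jaws, within the pads' length; the fingertips stand 8 mm ahead of it and the grasp point (between the pads) lies 11 mm behind it; z points along the fingers, x is the direction in which the jaws open and shut, and the axes are right-handed (so a half turn about z gives the same grasp; the last joint's range is limited). The gripper opens to 88 mm and grips with 3 to 60 N. Pads are 20 mm wide; open, the fingers measure 115 mm over their backs; the gripper's body (75 mm by 178 mm) begins 61 mm behind the grasp point.
Start: joints at [1.257, 0.423, 1.63, -0, 1.089, -0.019], TCP at [181.561, 598.03, 230.675] pointing down, gripper open.
Joint ranges: [-3, 3], [-0.9, 2.11], [0.09, 2.58], [-1.31, 4.45], [0.11, 2.69], [-2.54, 2.54]. Speed limits (rad/s): [2.39, 2.39, 3.01, 3.14, 3.14, 3.14].

## Interface

Orientations are given as a rotation vector (axis times angle).
In Python, from workcell import ctrl gives the robot as it stands.
- The arm moves only by the shell command python3 -m handwheel 'ROWS'. ROWS is JSON, a list of rows, each a list of 3 entries, a list of its own where there are three numbers: the turn, a rotation vector about the tool's x, y, z in rad, then the shift along the tool's x, y, z in mm, then the opening, from 0 (shut) to 1 (fully open). In form: [[[ax, ay, az], [tx, ty, tz], jaw], ...]. A call has exactly 10 rows; each row shifts and turns the pose as measured when the row begins, along the tool's axes as they then stand; what a row does not reach is not made up. A row lasts 1/12 s, in which the tool goes at most 41.7 mm and 7.16 degrees, less where a joint would pass 70% of its speed; a pose out of reach is approached as far as the arm can. A call with a gripper value outside its range is refused whole. The fingers move at their own pace and stop on an object; the grip force is fixed at half the most. Time passes only in rows, so rows that do not move let the fingers close, or fill a call up. It gives the time, the measured TCP pose, the force and the opening at its end, in the units of the state.
- ctrl.get_obs(): the state, without advancing time (a new reading comes with each control period).
- ctrl.get_image(name): name is "scene" or "top" or "wrist"; returns a dict with "pixels" (400x640x3 uint8, red, green, blue), "camera_matrix" (3x3 intrinsics, pixels), "rvec" (rotation vector, rad) and "tvec" (3), from world to camera coordinates, as OpenCV has them. Camera axes: x right, y down, z forward; pixel columns grow to the right and rows downward; lengths in mm; the calibration is good to about 2 mm. A picture is of the moment at which its call begins. There is no depth.
- ctrl.close_job(): hands the job in, once; it reports no verdict.
Trained networks look in a picture, given as the dict that the camera call returned (one of the last four; its "shot" number tells which), for a name from the list of things; names that differ only in an ending like _2 or _b are one class to them, and where a whole thing is asked for, a point or a joint stands for the part that bears it (a point fixed in the world has none). Each returns a list of dicts, best first, with "score" (0 to 1); they miss things now and then, are a little off and sometimes report something else, mostly with a low value. They report only what shows in the picture. A call takes as long as a camera call.
- ctrl.look_for(picture, query): "position" ([x, y, z] in mm, in the coordinates of the camera as it stood for that picture, good to about 4 mm: the middle of the surface that is visible of it).
- ctrl.spot_point(picture, query): "position" ([x, y, z] in mm, in the coordinates of the camera as it stood for that picture, good to about 4 mm: a listed point, or the origin of a listed thing).
The state is a dict: "t": time; "qpos": joint angles; "qvel": joint speeds; "joint_torque": joint torques, N m; "ee_pos": TCP position; "orientation": TCP orientation; "ft_force": force on the tool from outside, world axes, zero at the start; "moment": the same for the moment, N m; "width": finger opening in mm.
Only numpy, scipy, OpenCV 4.12 (cv2) and the standard library are available. Lean on these libraries where they do the work, as an engineer would, in place of code of your own. Each camera call takes 0.05 s, during which the arm holds its last target.

## Working session

There is one attempt and no reset: what is moved stays moved. The work goes in short steps, Python scripts to look and compute and a shell command to move; the robot and the scene stay as the last step left them, time stands still between calls to the robot, and variables do not carry over. Pictures are saved under pics/ and viewed, and the job is handed in when it is done.

```bash
mkdir -p pics; cat > h.py <<'E'
import numpy as np,cv2
from workcell import ctrl
def toW(p,pos):
    R=cv2.Rodrigues(np.array(p["rvec"],float))[0]
    return R.T@(np.array(pos,float)-np.array(p["tvec"],float).ravel())
def toPx(p,w):
    return cv2.projectPoints(np.array([w],float),np.array(p["rvec"],float),np.array(p["tvec"],float),np.array(p["camera_matrix"],float),None)[0].ravel()
def save(p,n): cv2.imwrite("pics/"+n+".png",p["pixels"][:,:,::-1])
E
python3 - <<'E'
from h import *
np.set_printoptions(precision=1,suppress=True)
for c in ["scene","top"]:
    p=ctrl.get_image(c); save(p,c+"0")
    for q in ["main_duct","port_branch","hood_branch","port_right_tab","hood_left_tab","glue","mallet","tray","offcut","chisel","key_b"]:
        for d in ctrl.spot_point(p,q)[:2]:
            w=toW(p,d["position"]); print(c,q,round(d["score"],2),w,toPx(p,w))
o=ctrl.get_obs(); print(o)
E
```

```text
scene port_branch 0.74 [ 527.4 -209.3   -0.2] [298.4 262.7]
scene port_branch 0.63 [334.7 376.6   4.4] [372.9 126.8]
scene hood_branch 0.96 [532.8 144.    1.3] [379.  190.6]
scene port_right_tab 0.85 [ 528.  -313.9   89.9] [267.  269.1]
scene hood_left_tab 0.9 [534.6 240.   95.5] [401.1 151.7]
scene hood_left_tab 0.19 [ 482.1 -380.9    0.1] [238.9 295.7]
scene glue 0.74 [ 314.6 -395.8   -0.6] [193.3 263.2]
scene glue 0.2 [ 460.2 -574.7    0. ] [170.3 345.5]
scene mallet 0.87 [331.4 376.    1.2] [372.  127.2]
scene mallet 0.5 [ 318.6 -396.4    0.3] [194. 264.]
scene tray 0.8 [ 456.3 -565.7   -0.1] [172.5 341.8]
scene tray 0.55 [ 318.6 -397.1    1.2] [193.7 264. ]
scene offcut 0.62 [611.1 343.4   0.1] [436.  168.1]
scene offcut 0.31 [609.2 -47.1   1.1] [360.1 241.7]
scene chisel 0.77 [398.6 -39.5  -6.4] [306.2 204.8]
scene chisel 0.28 [ 527.2 -313.9   93.5] [266.6 268.1]
scene key_b 0.93 [ 482.1 -376.7    0. ] [240.1 294.6]
scene key_b 0.65 [ 460.6 -574.8    1.9] [170.2 345.3]
top hood_branch 0.88 [535.  144.4  -5.2] [258.7 176.4]
top hood_branch 0.41 [528.6 245.3  89.4] [223.2 171.3]

[... 457 characters left out ...]
2.7 -375.7   -3.2] [409.3 191.5]
top offcut 0.94 [608.4 341.2  -1.2] [202.9 155.5]
top offcut 0.3 [ 482.3 -379.7   -3. ] [410.5 191.6]
top chisel 0.9 [397.5 -34.4  -0.3] [309.9 215.7]
top chisel 0.62 [ 316.6 -399.4    0.5] [418.7 239.9]
top key_b 0.7 [ 455.7 -574.4    5. ] [468.5 199. ]
top key_b 0.64 [ 483.4 -378.1   -2.9] [410.  191.3]
{'t': 1.2, 'qpos': array([ 1.3,  0.4,  1.6, -0. ,  1.1, -0. ]), 'qvel': array([ 0., -0.,  0., -0., -0., -0.]), 'joint_torque': array([ -0. , -54.5, -27.4,   0.1,   0. ,   0. ]), 'ee_pos': array([181.6, 598. , 230.7]), 'orientation': array([ 2.5,  1.9, -0. ]), 'ft_force': array([-0.3, -0.4, -0.6]), 'moment': array([ 0., -0., -0.]), 'width': 87.98453952710027}
```

View pics/scene0.png

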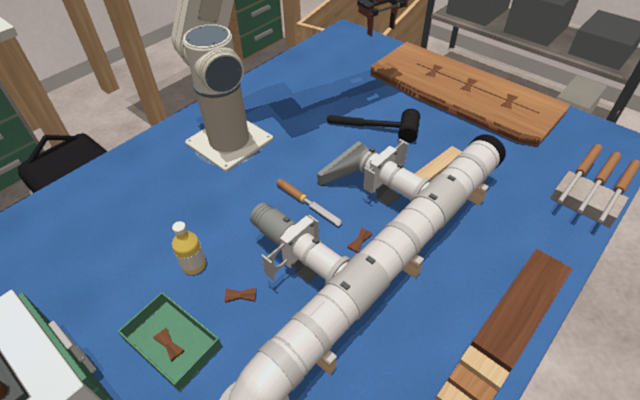

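View pics/top0.png

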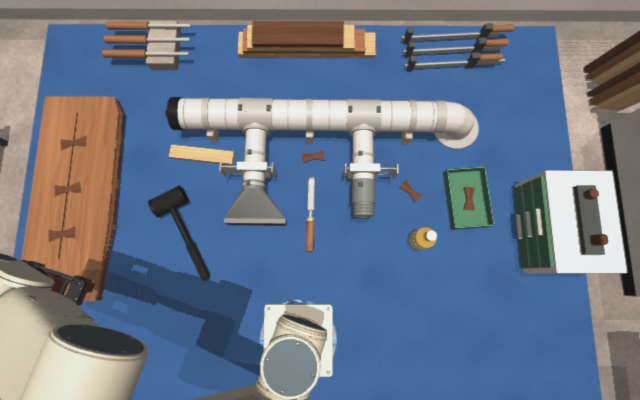

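```bash
python3 - <<'E'
from h import *
import cv2
print(cv2.Rodrigues(ctrl.get_obs()["orientation"])[0].round(3))
E
```

```text
[[ 0.291  0.957  0.   ]
 [ 0.957 -0.291 -0.   ]
 [-0.     0.    -1.   ]]
```

The scene shows the hood branch on the left, with its tab around (222,171) in the top view, and the port branch on the right, with its tab around (395,172). The networks agree with this. I'll close the jaws and turn the tool so that its x axis lies along world x.

```bash
python3 -m handwheel '[[[0,0,0.124],[0,0,0],0],[[0,0,0.124],[0,0,0],0],[[0,0,0.124],[0,0,0],0],[[0,0,0.124],[0,0,0],0],[[0,0,0.124],[0,0,0],0],[[0,0,0.124],[0,0,0],0],[[0,0,0.124],[0,0,0],0],[[0,0,0.124],[0,0,0],0],[[0,0,0.124],[0,0,0],0],[[0,0,0.124],[0,0,0],0]]'; python3 -c "
from h import *
print(cv2.Rodrigues(ctrl.get_obs()['orientation'])[0].round(3), ctrl.get_obs()['qpos'])"
```

```text
t: 2.03
ee_pos: [181.5, 598.0, 230.7]
orientation: [3.141, 0.035, -0.0]
ft_force: [-0.0, -0.1, 0.8]
width: 24.7
[[ 1.     0.023 -0.   ]
 [ 0.023 -1.    -0.   ]
 [-0.     0.    -1.   ]] [1.25702220e+00 4.23109367e-01 1.62992704e+00 2.25023032e-05
 1.08859028e+00 1.23447676e+00]
```

```bash
python3 -m handwheel '[[[0,0,0.03],[30,25,0],0],[[0,0,0],[30,25,0],0],[[0,0,0],[30,25,0],0],[[0,0,0],[30,25,0],0],[[0,0,0],[30,25,0],0],[[0,0,0],[30,25,0],0],[[0,0,0],[30,25,0],0],[[0,0,0],[30,25,0],0],[[0,0,0],[30,25,0],0],[[0,0,0],[30,25,0],0]]'
python3 -m handwheel '[[[0,0,0],[6,40,0],0],[[0,0,0],[6,40,0],0],[[0,0,0],[6,40,0],0],[[0,0,0],[6,40,0],0],[[0,0,0],[6,40,0],0],[[0,0,0],[6,40,0],0],[[0,0,0],[6,40,0],0],[[0,0,0],[6,40,0],0],[[0,0,0],[6,40,0],0],[[0,0,0],[6,40,0],0]]'
```

```text
t: 2.87
ee_pos: [485.5, 340.7, 231.0]
orientation: [-3.137, 0.007, -0.002]
ft_force: [1.0, 0.9, 0.5]
width: 0.4
t: 3.7
ee_pos: [549.6, -70.8, 230.2]
orientation: [-3.134, 0.007, -0.015]
ft_force: [0.9, 0.6, 0.1]
width: 0.0
```

```bash
python3 -c "
from h import *
print(cv2.Rodrigues(ctrl.get_obs()['orientation'])[0].round(3), ctrl.get_obs()['qpos'])"
```

```text
[[ 1.    -0.004  0.01 ]
 [-0.004 -1.     0.008]
 [ 0.01  -0.008 -1.   ]] [-0.15454697  0.3165843   1.79398262  0.01082421  1.02269979 -0.15570179]
```

```bash
python3 -m handwheel '[[[0,0,0],[-3,38,0],0],[[0,0,0],[-3,38,0],0],[[0,0,0],[-3,38,0],0],[[0,0,0],[-3,38,0],0],[[0,0,0],[-3,38,0],0],[[0,0,0],[-3,38,0],0],[[0,0,0],[-2,38,0],0],[[0,0,0],[0,20,0],0],[[0,0,0],[0,0,0],0],[[0,0,0],[0,0,0],0]]'
python3 - <<'E'
from h import *
np.set_printoptions(precision=1,suppress=True)
print(ctrl.get_obs()["ee_pos"],cv2.Rodrigues(ctrl.get_obs()['orientation'])[0].round(3))
for c in ["wrist","scene"]:
    p=ctrl.get_image(c); save(p,c+"1")
    for q in ["port_branch","port_right_tab","key_b"]:
        for d in ctrl.spot_point(p,q)[:2]:
            w=toW(p,d["position"]); print(c,q,round(d["score"],2),w,toPx(p,w))
E
```

```text
t: 4.53
ee_pos: [525.3, -380.7, 228.9]
orientation: [-3.137, 0.021, -0.023]
ft_force: [0.8, 0.5, -0.1]
width: 0.4
[ 525.3 -380.7  228.9] [[ 1. -0.  0.]
 [-0. -1.  0.]
 [ 0. -0. -1.]]
wrist port_branch 0.71 [ 315.9 -392.5   -2.4] [136.4 184.1]
wrist port_branch 0.6 [ 529.2 -213.2    1.3] [311.6  16.9]
wrist port_right_tab 0.83 [ 530.8 -315.7   95.1] [316.2 115.6]
wrist key_b 0.62 [ 486.8 -376.4    1.3] [278.  168.9]
scene port_branch 0.72 [ 526.1 -209.    -0.1] [298.1 262.4]
scene port_right_tab 0.91 [ 528.7 -312.8   90.3] [267.4 268.8]
scene port_right_tab 0.21 [ 458.3 -566.4   -1.2] [172.9 342.7]
scene key_b 0.95 [ 457.4 -575.7    0. ] [169.3 345.1]
scene key_b 0.67 [609.2 -45.4   3.4] [360.5 240.8]
```

View pics/wrist1.png

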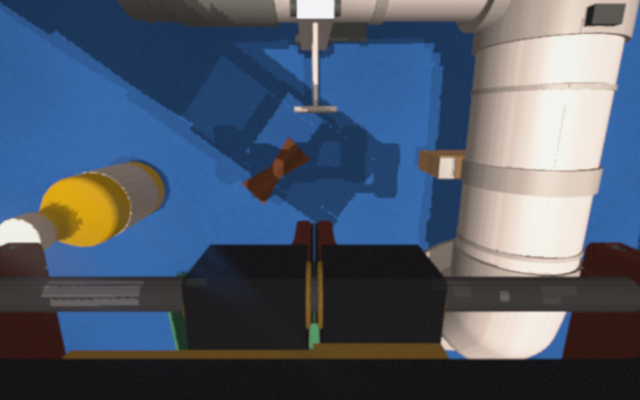

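View pics/scene1.png

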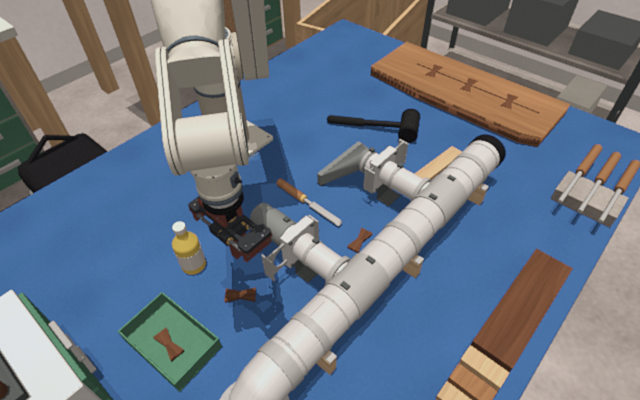

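The wrist view shows the port tab edge-on at about (316,108), centred with the fingers and clear of the bottle. Next I descend outside the tab.

```bash
python3 -m handwheel '[[[0,0,0],[4,0,15],0],[[0,0,0],[0,0,20],0],[[0,0,0],[0,0,20],0],[[0,0,0],[0,0,20],0],[[0,0,0],[0,0,20],0],[[0,0,0],[0,0,20],0],[[0,0,0],[0,0,10],0],[[0,0,0],[0,0,0],0],[[0,0,0],[0,-20,0],0],[[0,0,0],[0,-10,0],0]]'
python3 - <<'E'
from h import *
o=ctrl.get_obs();print(o["ee_pos"],cv2.Rodrigues(o['orientation'])[0].round(3))
p=ctrl.get_image("wrist"); save(p,"wrist2")
E
```

```text
t: 5.77
ee_pos: [535.7, -345.0, 94.1]
orientation: [-3.138, 0.01, -0.026]
ft_force: [-0.2, 0.9, -0.5]
width: 0.9
[ 535.65061128 -344.97395476   94.11316541] [[ 1.    -0.007  0.017]
 [-0.007 -1.     0.003]
 [ 0.017 -0.003 -1.   ]]
```

View pics/wrist2.png

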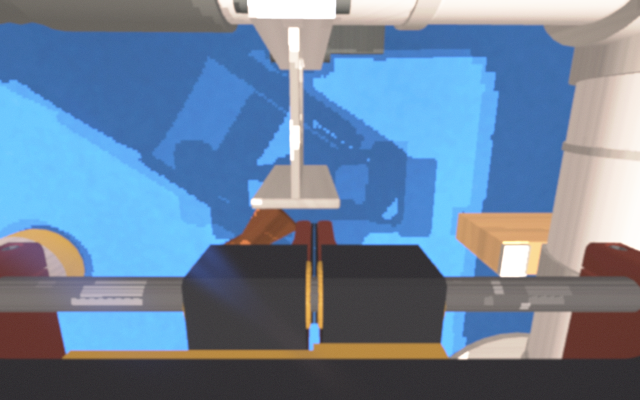

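```bash
python3 -m handwheel '[[[0,0.017,0],[-6,0,-8],0],[[0,0,0],[0,0,0],0],[[0,0,0],[0,-6,0],0],[[0,0,0],[0,-6,0],0],[[0,0,0],[0,-6,0],0],[[0,0,0],[0,-6,0],0],[[0,0,0],[0,-6,0],0],[[0,0,0],[0,-6,0],0],[[0,0,0],[0,-6,0],0],[[0,0,0],[0,0,0],0]]'
python3 - <<'E'
from h import *
o=ctrl.get_obs();print(o["ee_pos"],cv2.Rodrigues(o['orientation'])[0].round(3))
p=ctrl.get_image("wrist"); save(p,"wrist3")
E
```

```text
t: 6.65
ee_pos: [531.7, -302.8, 107.7]
orientation: [3.135, -0.008, 0.068]
ft_force: [0.6, -0.9, -0.5]
width: 0.1
[ 531.74556965 -302.76776582  107.73683101] [[ 0.999 -0.005  0.044]
 [-0.005 -1.    -0.006]
 [ 0.044  0.006 -0.999]]
```

View pics/wrist3.png

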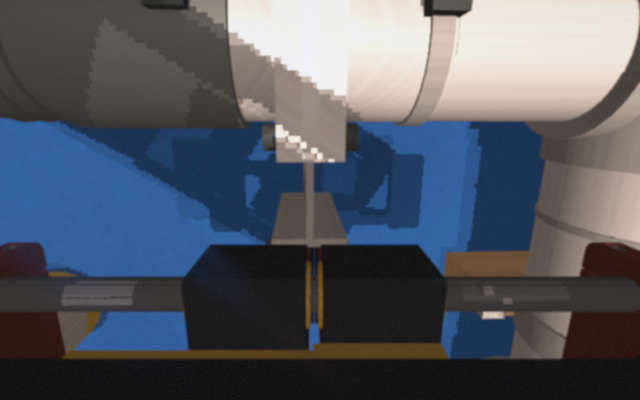

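```bash
python3 -m handwheel '[[[0,-0.02,0],[0,-5,0],0],[[0,-0.02,0],[0,-5,0],0],[[0,0,0],[0,-5,0],0],[[0,0,0],[0,-5,0],0],[[0,0,0],[0,-4,0],0],[[0,0,0],[0,-3,0],0],[[0,0,0],[0,-3,0],0],[[0,0,0],[0,-2,0],0],[[0,0,0],[0,-2,0],0],[[0,0,0],[0,0,0],0]]'
python3 - <<'E'
from h import *
o=ctrl.get_obs();print(o["ee_pos"],cv2.Rodrigues(o['orientation'])[0].round(3))
p=ctrl.get_image("wrist"); save(p,"wrist4")
p=ctrl.get_image("scene"); save(p,"scene4")
cv2.imwrite("pics/crop4.png",cv2.resize(p["pixels"][180:320,200:400,::-1],None,fx=4,fy=4))
E
```

```text
t: 7.53
ee_pos: [531.3, -269.1, 108.0]
orientation: [3.131, -0.005, -0.01]
ft_force: [-1.3, -3.7, 0.4]
width: 0.8
[ 531.25328337 -269.05823088  108.01276794] [[ 1.    -0.003 -0.006]
 [-0.003 -1.    -0.011]
 [-0.006  0.011 -1.   ]]
```

View pics/wrist4.png

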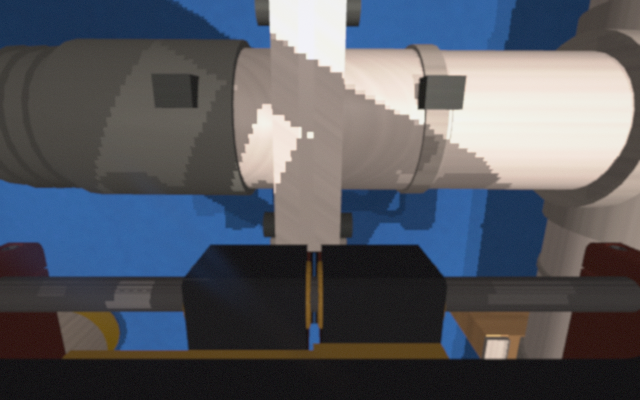

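View pics/crop4.png

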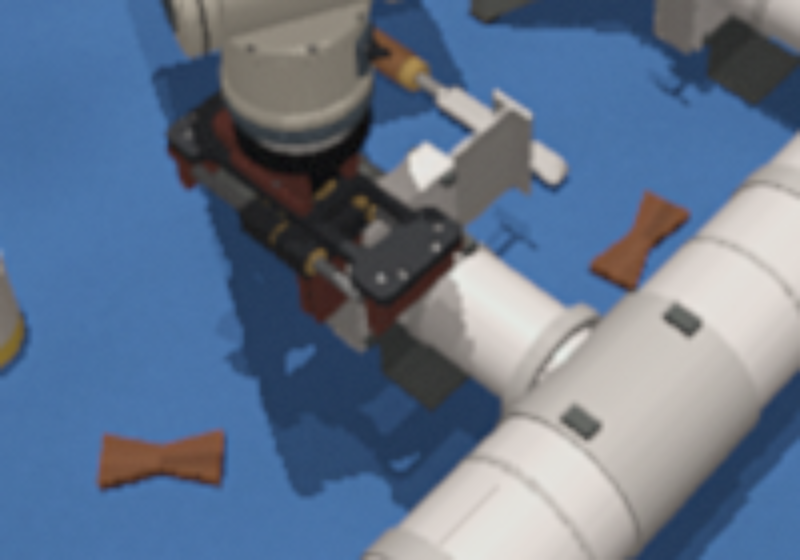

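```bash
python3 -m handwheel '[[[0,0,0],[0,-2,0],0],[[0,0,0],[0,-2,0],0],[[0,0,0],[0,-2,0],0],[[0,0,0],[0,-2,0],0],[[0,0,0],[0,-2,0],0],[[0,0,0],[0,-2,0],0],[[0,0,0],[0,-2,0],0],[[0,0,0],[0,-2,0],0],[[0,0,0],[0,-2,0],0],[[0,0,0],[0,-2,0],0]]'
```

```text
t: 8.47
ee_pos: [531.5, -269.7, 108.4]
orientation: [3.099, -0.001, -0.002]
ft_force: [-2.9, -14.7, -2.1]
width: 0.3
```

```bash
python3 -m handwheel '[[[0,0,0],[0,-3,0],0],[[0,0,0],[0,-4,0],0],[[0,0,0],[0,-4,0],0],[[0,0,0],[0,-4,0],0],[[0,0,0],[0,-4,0],0],[[0,0,0],[0,-4,0],0],[[0,0,0],[0,-4,0],0],[[0,0,0],[0,-4,0],0],[[0,0,0],[0,-4,0],0],[[0,0,0],[0,-4,0],0]]'
python3 - <<'E'
from h import *
o=ctrl.get_obs();print(o["ee_pos"],cv2.Rodrigues(o['orientation'])[0].round(3))
E
```

```text
t: 9.3
ee_pos: [531.8, -271.0, 109.3]
orientation: [3.04, 0.01, 0.013]
ft_force: [-4.8, -26.5, -3.5]
width: 0.4
[ 531.84881935 -270.97600251  109.27474791] [[ 1.     0.006  0.009]
 [ 0.007 -0.995 -0.102]
 [ 0.008  0.102 -0.995]]
```

The port slide is hard against its stop: 26 N with no further travel. I back off, straighten, rise and check.

```bash
python3 -m handwheel '[[[0,0,0],[0,12,0],0],[[0.05,0,0],[0,15,0],0],[[0.05,0,0],[0,15,0],0],[[0,0,0],[0,5,0],0],[[0,0,0],[0,0,-30],0],[[0,0,0],[0,0,-30],0],[[0,0,0],[0,0,-30],0],[[0,0,0],[0,0,-25],0],[[0,0,0],[0,0,0],0],[[0,0,0],[0,0,0],0]]'
python3 - <<'E'
from h import *
np.set_printoptions(precision=1,suppress=True)
o=ctrl.get_obs();print(o["ee_pos"],cv2.Rodrigues(o['orientation'])[0].round(3))
for c in ["wrist","scene"]:
    p=ctrl.get_image(c); save(p,c+"5")
    for q in ["port_branch","port_right_tab","hood_branch","hood_left_tab"]:
        for d in ctrl.spot_point(p,q)[:1]:
            w=toW(p,d["position"]); print(c,q,round(d["score"],2),w,toPx(p,w))
E
```

```text
t: 10.13
ee_pos: [530.5, -315.5, 228.5]
orientation: [-3.133, -0.002, -0.005]
ft_force: [-0.0, 0.2, -0.5]
width: 0.3
[ 530.5 -315.5  228.5] [[ 1.  0.  0.]
 [ 0. -1.  0.]
 [ 0. -0. -1.]]
wrist port_branch 0.61 [ 526.8 -208.5    2. ] [309.3  77.8]
wrist hood_branch 0.28 [ 313.7 -396.4   -5.9] [141.5 235.1]
scene port_branch 0.75 [ 525.5 -207.8    2.3] [298.2 261.5]
scene port_right_tab 0.68 [ 532.  -259.9   88.4] [283.9 256.3]
scene hood_branch 0.92 [534.  143.5   0.7] [379.2 191. ]
scene hood_left_tab 0.8 [533.7 241.1  98.3] [401.2 150.7]
```

View pics/wrist5.png

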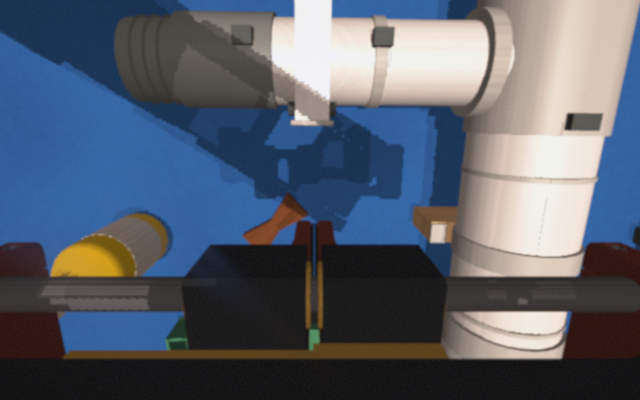

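The wrist view shows the port tab flat against the gate at about (312,122). Next is the hood's left side.

```bash
python3 -m handwheel '[[[0,0,0],[0,-30,0],0],[[0,0,0],[0,-40,0],0],[[0,0,0],[0,-40,0],0],[[0,0,0],[0,-40,0],0],[[0,0,0],[0,-40,0],0],[[0,0,0],[0,-40,0],0],[[0,0,0],[0,-40,0],0],[[0,0,0],[0,-40,0],0],[[0,0,0],[0,-40,0],0],[[0,0,0],[0,-40,0],0]]'
python3 -m handwheel '[[[0,0,0],[0,-30,0],0],[[0,0,0],[0,-30,0],0],[[0,0,0],[0,-30,0],0],[[0,0,0],[0,-30,0],0],[[0,0,0],[0,-25,0],0],[[0,0,0],[0,-20,0],0],[[0,0,0],[0,-15,0],0],[[0,0,0],[0,0,0],0],[[0,0,0],[0,0,0],0],[[0,0,0],[0,0,0],0]]'
python3 - <<'E'
from h import *
np.set_printoptions(precision=1,suppress=True)
o=ctrl.get_obs();print(o["ee_pos"],cv2.Rodrigues(o['orientation'])[0].round(4).tolist())
E
```

```text
t: 11.47
ee_pos: [530.8, 80.6, 229.1]
orientation: [-3.134, 0.021, -0.004]
ft_force: [1.0, -0.6, 0.3]
width: 0.5
t: 12.3
ee_pos: [530.5, 278.2, 229.5]
orientation: [-3.132, 0.007, -0.004]
ft_force: [-0.6, -0.8, -1.1]
width: 0.5
[530.5 278.2 229.5] [[1.0, -0.0041, 0.0028], [-0.0042, -0.9999, 0.0092], [0.0028, -0.0092, -1.0]]
```

```bash
python3 -m handwheel '[[[0,0,0],[2,-6,15],0],[[0,0,0],[0,0,20],0],[[0,0,0],[0,0,20],0],[[0,0,0],[0,0,20],0],[[0,0,0],[0,0,20],0],[[0,0,0],[0,0,12],0],[[0,0,0],[0,0,8],0],[[0,0,0],[0,0,0],0],[[0,0,0],[0,0,0],0],[[0,0,0],[0,0,0],0]]'
python3 - <<'E'
from h import *
np.set_printoptions(precision=1,suppress=True)
o=ctrl.get_obs();print(o["ee_pos"],cv2.Rodrigues(o['orientation'])[0].round(4).tolist())
p=ctrl.get_image("scene")
cv2.imwrite("pics/crop6.png",cv2.resize(p["pixels"][80:220,320:520,::-1],None,fx=4,fy=4))
E
```

```text
t: 13.13
ee_pos: [536.2, 276.6, 112.7]
orientation: [-3.132, 0.022, -0.01]
ft_force: [-0.7, -0.4, -0.1]
width: 0.4
[536.2 276.6 112.7] [[0.9999, -0.014, 0.0063], [-0.0141, -0.9999, 0.0092], [0.0062, -0.0093, -0.9999]]
```

View pics/crop6.png

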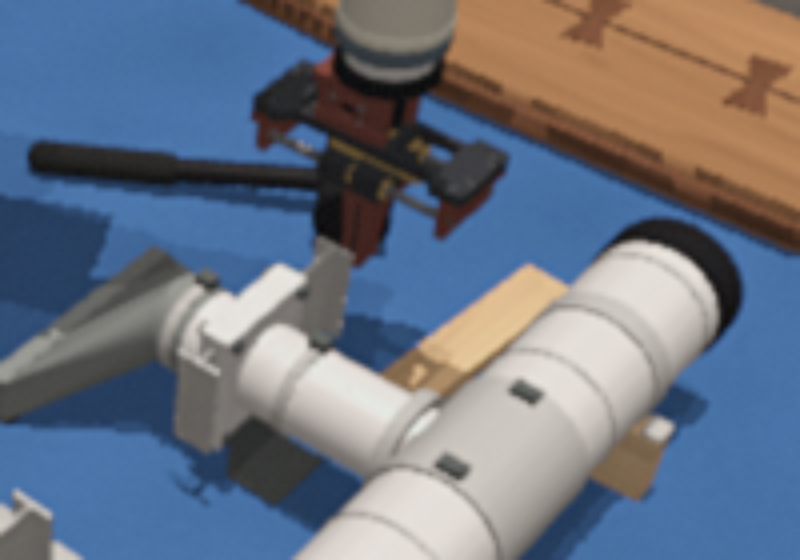

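The fingers stand just outside the hood tab, which is at about (330,290) in the crop. Now I push towards -y.

```bash
python3 -m handwheel '[[[0,0,0],[-2,4,5],0],[[0,0,0],[0,6,0],0],[[0,0,0],[0,6,0],0],[[0,0,0],[0,6,0],0],[[0,0,0],[0,6,0],0],[[0,0,0],[0,6,0],0],[[0,0,0],[0,6,0],0],[[0,0,0],[0,6,0],0],[[0,0,0],[0,4,0],0],[[0,0,0],[0,2,0],0]]'
python3 - <<'E'
from h import *
np.set_printoptions(precision=1,suppress=True)
o=ctrl.get_obs();print(o["ee_pos"],cv2.Rodrigues(o['orientation'])[0].round(4).tolist())
p=ctrl.get_image("scene")
cv2.imwrite("pics/crop7.png",cv2.resize(p["pixels"][80:220,320:520,::-1],None,fx=4,fy=4))
E
```

```text
t: 14.02
ee_pos: [535.2, 222.8, 110.2]
orientation: [-3.126, 0.022, -0.02]
ft_force: [-0.1, 4.5, -1.9]
width: 0.4
[535.2 222.8 110.2] [[0.9998, -0.014, 0.0132], [-0.0142, -0.9998, 0.0158], [0.013, -0.016, -0.9998]]
```

View pics/crop7.png

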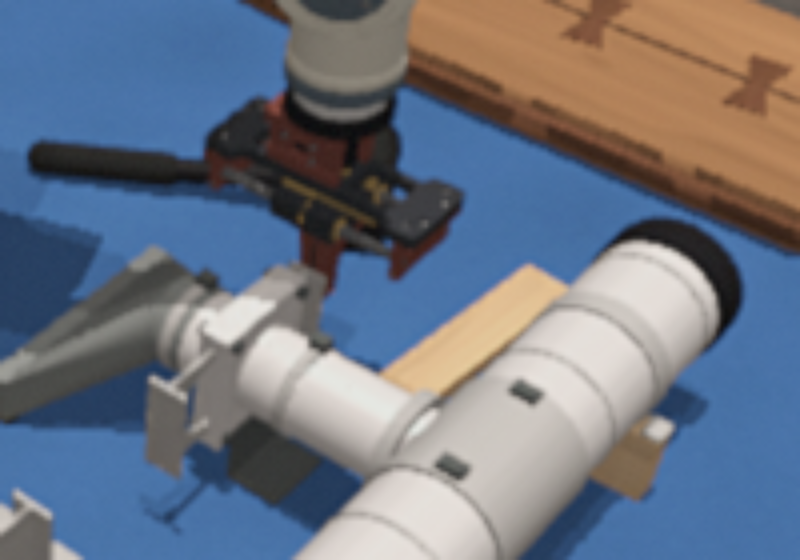

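Moving freely, with about 18 mm left.

```bash
python3 -m handwheel '[[[0,0,0],[-1,4,2],0],[[0,0,0],[0,4,0],0],[[0,0,0],[0,4,0],0],[[0,0,0],[0,3,0],0],[[0,0,0],[0,3,0],0],[[0,0,0],[0,2,0],0],[[0,0,0],[0,2,0],0],[[0,0,0],[0,2,0],0],[[0,0,0],[0,2,0],0],[[0,0,0],[0,2,0],0]]'
python3 -m handwheel '[[[0,0,0],[0,2,0],0],[[0,0,0],[0,3,0],0],[[0,0,0],[0,3,0],0],[[0,0,0],[0,3,0],0],[[0,0,0],[0,3,0],0],[[0,0,0],[0,3,0],0],[[0,0,0],[0,3,0],0],[[0,0,0],[0,3,0],0],[[0,0,0],[0,3,0],0],[[0,0,0],[0,3,0],0]]'
python3 - <<'E'
from h import *
o=ctrl.get_obs();print(o["ee_pos"],cv2.Rodrigues(o['orientation'])[0].round(4).tolist())
E
```

```text
t: 14.9
ee_pos: [535.1, 204.9, 108.9]
orientation: [-3.105, 0.03, -0.029]
ft_force: [-1.3, 16.9, -2.4]
width: 0.6
t: 15.73
ee_pos: [535.4, 205.9, 109.5]
orientation: [-3.06, 0.041, -0.04]
ft_force: [-1.4, 24.2, -2.8]
width: 0.5
[535.42306715 205.89998576 109.54139682] [[0.9993, -0.0255, 0.0269], [-0.0276, -0.9964, 0.0807], [0.0247, -0.0814, -0.9964]]
```

At the stop: 24 N, no further travel, and y is 205 as predicted. Back off and rise.

```bash
python3 -m handwheel '[[[0,0,0],[0,-12,0],0],[[-0.04,0,0],[0,-15,0],0],[[-0.04,0,0],[0,-15,0],0],[[0,0,0],[0,-10,0],0],[[0,0,0],[0,0,-30],0],[[0,0,0],[0,0,-30],0],[[0,0,0],[0,0,-30],0],[[0,0,0],[0,0,-30],0],[[0,0,0],[0,0,0],0],[[0,0,0],[0,0,0],0]]'
python3 -m handwheel '[[[0,0,0],[0,-30,0],0],[[0,0,0],[0,-30,0],0],[[0,0,0],[0,-30,0],0],[[0,0,0],[0,-30,0],0],[[0,0,0],[0,-30,0],0],[[0,0,0],[0,-30,0],0],[[0,0,0],[0,0,0],0],[[0,0,0],[0,0,0],0],[[0,0,0],[0,0,0],0],[[0,0,0],[0,0,0],0]]'
python3 - <<'E'
from h import *
np.set_printoptions(precision=1,suppress=True)
p=ctrl.get_image("scene")
cv2.imwrite("pics/crop9.png",cv2.resize(p["pixels"][110:310,220:460,::-1],None,fx=3,fy=3,interpolation=cv2.INTER_CUBIC))
t=ctrl.get_image("top"); save(t,"top9")
cv2.imwrite("pics/tcrop9.png",cv2.resize(t["pixels"][90:260,150:480,::-1],None,fx=2.4,fy=2.4,interpolation=cv2.INTER_CUBIC))
for c,p in (("scene",p),("top",t)):
    for q in ["port_branch","port_right_tab","hood_branch","hood_left_tab","glue","chisel","mallet","offcut"]:
        for d in ctrl.spot_point(p,q)[:1]:
            w=toW(p,d["position"]); print(c,q,round(d["score"],2),w)
E
```

```text
t: 16.57
ee_pos: [530.6, 256.7, 232.9]
orientation: [3.134, -0.035, 0.022]
ft_force: [0.3, -1.0, -0.9]
width: 0.1
t: 17.4
ee_pos: [531.5, 435.2, 218.1]
orientation: [3.125, -0.038, -0.002]
ft_force: [-0.0, 0.1, 0.4]
width: 0.3
scene port_branch 0.92 [ 527.2 -208.1   -1.5]
scene port_right_tab 0.98 [ 529.2 -255.5   89.2]
scene hood_branch 0.91 [532.4 142.8   0.3]
scene glue 0.81 [ 318.1 -397.1    3.5]
scene chisel 0.75 [397.1 -37.7  -2.7]
scene mallet 0.79 [331.6 375.6   0.9]
scene offcut 0.59 [611.2 340.1   0.5]
top hood_branch 0.62 [535.2 143.4   0.5]
top hood_left_tab 0.53 [528.6 193.6  90.6]
top glue 0.92 [ 318.7 -398.7    0.4]
top chisel 0.57 [396.9 -37.4  -0.6]
top mallet 0.66 [332.7 377.8  -6.6]
top offcut 0.76 [608.5 340.8   1.2]
```

View pics/crop9.png

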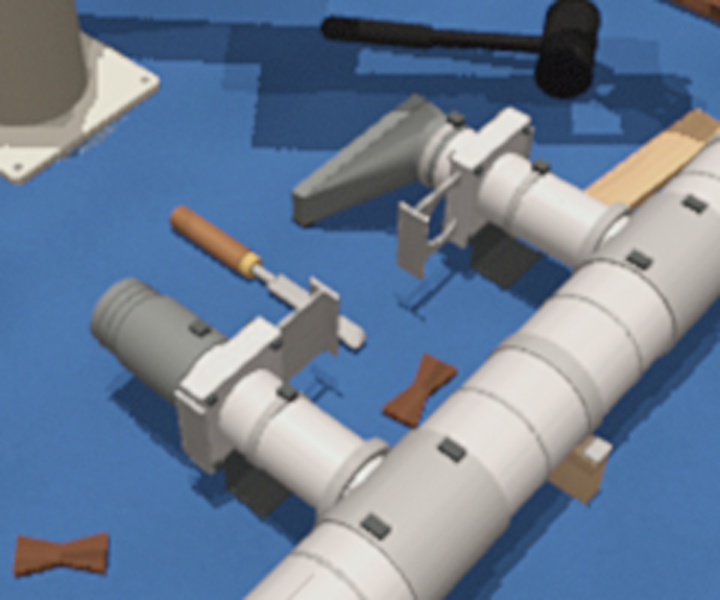

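View pics/tcrop9.png

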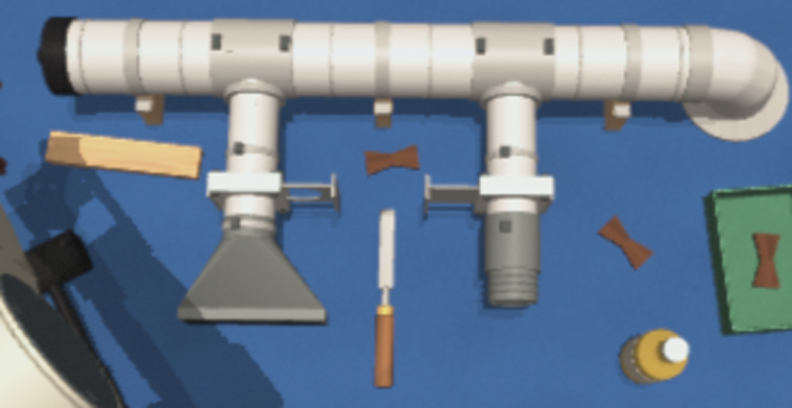

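Both slides are at their stops: the port slide sticks out left and the hood slide sticks out right. The tools and pieces have not moved and the robot is clear, so I hand in.

```bash
python3 -c "
from workcell import ctrl
print(ctrl.close_job())"
```

```text
the job is handed in; nothing more can be done
None
```

I opened the hose port's slide first, then shut the sweep hood's slide, pushing on the end tabs with closed fingertips. I handed the job in at about 17.5 s, with the arm raised clear of everything.

- **At the stops:** each slide was pushed until it would go no further, at 26 N for the port and 24 N for the hood. The networks put the tab faces 47–52 mm (port) and 50 mm (hood) from their gate centres; 50 mm is expected at the stop.
- **Last pictures:** both tabs sit flat against their gates, with the port slide sticking out left and the hood slide sticking out right.
- **Bystanders:** the glue, chisel, mallet and offcut were re-measured in place within the networks' accuracy. The keys and tray were compared only by eye and look unmoved.
- **Missing or off readings:** in the final check the scene camera did not report the hood's left tab and the top camera did not report the port's right tab, so each final tab position rests on one camera. The tool also tilted up to about 0.1 rad while pressing on the stops; I corrected this when backing off.

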